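Lock a solder reel's axle with the right spring retainer

TASK

The solder reel's axle is not home in its stand: push it in by its head until pin and sleeve are both fully home and the groove comes out beyond the far cheek. Then take from the rack the retainer that fits this groove (the middle-sized one), press it onto the groove from above until it snaps in and seats, and let go of it. Leave the other two retainers in the rack and do not knock the things on the bench about.

Things in the scene. Friction and masses are not known exactly. Their poses are not given: they have to be found in the camera images.
- stand: reel stand, fixed: grey base 96 x 150 x 8 mm (its x, y, z), a solder reel (53 mm across, 36 wide) between two aluminium cheeks, at y = -42 to -34 mm (86 mm high) and +34 to +42 mm (82 mm high). Origin: centre of the underside, on the bench. Axle along its y, 65 mm up; it is pushed in towards +y by its head on the -y side. A brass thrust washer of unknown thickness lies on the -y cheek
- head_nominal (a point): point fixed on the stand, on the axle line, stand's axes: middle of the outer face of the pin's steel head (34 mm across, 10 thick) with pin and sleeve home and the average washer. Really the head and groove come to rest e farther along the stand's y, e anywhere from -4.5 to +4.5 mm (washer; not tracked). Before, the head is out towards -y by the sum of both joints
- groove_nominal (a point): point fixed on the stand, on the axle line, 117 mm from head_nominal towards +y: the groove's middle with all home and the average washer; the real one is e farther (same e, find it by feel or sight). Groove 6 mm wide, 15 mm thick at the bottom, all round, in a 20 mm pin that ends 14 mm beyond its middle. Frame as the stand's. Seated, the retainer's bore is here (+ e along y)
- sleeve (a joint): how far the brass bearing sleeve (26 mm thick, flange 32 mm across and 5 mm thick) stands out of the stand, m; 0 = home, its flange on the washer. It slides stiffly (about 10 N) and stays where it is left; it starts 8 to 18 mm out
- pin (a joint): how far the steel pin stands out of the sleeve, m; 0 = home, its head on the sleeve's flange. It slides more easily (about 5 N), starts 14 to 26 mm out, and when home carries the sleeve along if pushed harder
- rack: fixed rack, 44 x 190 x 34 mm (x, y, z): two bars along its y axis, 7 mm apart, top 34 mm above the bench, between end blocks. Three retainers stand on it in a row, about 55 mm apart, grips up, wire arms hanging between the bars; which is where varies. Origin: centre of its underside
- retainer_m: the retainer that fits. Black thumb grip, 26 mm wide (its x), 10 thick (y), 36 high (z = 21 to 57 mm); below it two springy 4 mm steel wire arms, 27 mm over all, round a 15 mm bore that opens downwards (-z) with a 10 mm mouth. Origin: underside, in the middle. y lies along the shaft when fitted. A tongue under the grip meets the groove's bottom when it is seated
- retainer_m_bore (a point): middle of the retainer's bore, 8 mm above its origin; on the axle line when seated. Pressed down on the groove it first meets it with this point 12 mm above the axle line, then takes 10 to 20 N and snaps in. The arms cannot open enough for the full 20 mm pin: beside the groove it stops about 15 mm above, so 3 mm higher than over the groove
- retainer_s: the smaller retainer: same form, grip 20 mm wide, bore 11 mm; too small. Origin as above
- retainer_l: the larger retainer: same form, grip 32 mm wide, bore 18 mm; too loose. Origin as above
- driver: bystander: small white driver module with red leads, about 98 x 95 x 32 mm, lying between the robot and the stand; origin under its middle
- tip_cleaner: bystander: black round cup with brass wool, 68 mm across, 50 mm high; origin under its middle
- shade: bystander: white moulded lamp shade, 88 mm across, 34 mm high, to the right of the stand; origin under its middle
- multimeter: bystander: yellow multimeter lying flat, 132 x 66 x 46 mm; origin under its middle
Not all that is in view belongs to the job. There is more than one size of the stand; the one meant has the size given above.

How it is judged (in metres and radians):
On the way, in this order (a step that is already met when the one before it is completed fails the run):
1. pin and sleeve are both pushed home (each within 2 mm) (value of joint each of pin, sleeve below 0.002 m), for 0.1 s.
2. the middle retainer is seated in the groove (x of retainer_m_bore in the frame of groove_nominal between -0.0025 and 0.0025 m and z of retainer_m_bore in the frame of groove_nominal between -0.0025 and 0.0025 m and y of retainer_m_bore in the frame of groove_nominal between -0.0065 and 0.0065 m and value of joint each of pin, sleeve below 0.003 m), for 0.2 s.
At the end, for the whole second after the job is handed in: pin and sleeve home (each within 3 mm); the middle retainer seated in the groove, its bore within 2.5 mm of the axle line and 6.5 mm of the nominal groove along it, square to the axle within 0.25 rad, at rest and released; the other two retainers still standing in the rack (all of step 2 and angle between the y axis of retainer_m and the y axis of stand, either way round below 0.25 rad and linear speed of retainer_m below 0.03 m/s and height (world z) of each of retainer_s, retainer_l above 0.008 m and horizontal distance between each of retainer_s, retainer_l and rack below 0.09 m); the robot touches nothing.
It fails at once if a bystander (driver module, tip cleaner, lamp shade or multimeter) is pushed more than 4 cm (distance of any of driver, tip_cleaner, shade, multimeter from where it was at the start of the episode above 0.04 m).
It also fails if it takes over 51 s, if anything falls off the work surface, if the arm or the gripper's body presses on something with over 40 N, if the wrist force passes 120 N, or if a joint passes its speed limit or range.

ROBOT

A 6-joint arm with a two-finger parallel gripper is mounted at the origin on a cart in front of the work surface, level with it; the furniture and walls round the work are solid. World frame = base frame: x ahead of the robot, y to its left, z up, the work surface at z = 0. Lengths are in mm, angles in rad, forces in N, time in s.
With the tool pointing down it reaches from about 300 to 775 mm from the base axis. Payload 14.6 kg.
Tool frame: the origin (TCP) lies on the centre line of the jaws, within the pads' length; the fingertips stand 19 mm ahead of it and the grasp point (between the pads) is the TCP (bot.tip_reach is the distance from the TCP to the fingertips, in mm); z points along the fingers, y is the line along which they close (so a half turn about z gives the same grasp; the last joint's range is limited). The gripper opens to 85 mm and grips with 20 to 120 N. Pads are 22 mm wide; open, the fingers measure 114 mm over their backs; the gripper's body (76 mm by 85 mm) begins 54 mm behind the grasp point. The pads swing forward as they close: fully open they stand 13 mm farther back than shut.
Start: joints at [-1.19, 0.3, 1.521, -0, 1.321, -0.067], TCP at [238.133, -495.764, 250.281] pointing down, gripper open.
Joint ranges: [-3.03, 3.03], [-0.79, 2.21], [0.23, 2.52], [-1.04, 4.18], [0, 3.07], [-2.55, 2.55]. Speed limits (rad/s): [2.22, 2.22, 2.57, 3.14, 3.14, 3.14].

INTERFACE

Orientations are given as a unit quaternion [w, x, y, z].
In Python, from rig import bot gives the robot as it stands. Calls block until the motion is done:
- bot.move_to(position, orientation): joint-space move of the TCP to a pose.
- bot.servo_line(position, attitude=None, speed=150, until_force=None): straight line of the TCP; attitude=None keeps the orientation; speed is the mean speed in mm/s. With until_force (N) it stops when the force on the tool has changed by that much, and returns True; else False.
- bot.move_joints(angles): joint-space move.
- bot.move_gripper(opening, grip_force=None): finger opening in mm; grip_force is the grip in N (None keeps the last); returns when the fingers have stopped.
- bot.dwell(seconds).
- bot.ik(position, orientation): joint angles nearest the present ones, or None.
- bot.read_state(): the state.
- bot.read_camera(name): name is "side" or "top" or "wrist"; returns a dict with "image" (384x512x3 uint8, blue, green, red), "depth" (384x512 float32, mm along the optical axis (not along the pixel's ray), 0 where there is no reading), "fovy" (degrees; the focal length in pixels is half the picture's height over the tangent of half this angle, whatever the lens; pixels are square), "cx", "cy" (the principal point, pixels), "eye" and "attitude" of the camera in the world; the wrist camera has in their place "mount" (4x4, takes a point from camera to tool coordinates, whose origin is the TCP and whose axes are the flange's). Camera axes: x right, y down, z forward; pixel columns grow to the right and rows downward; lengths in mm; the calibration is good to about 2 mm. A picture is of the moment at which its call begins: read the wrist's pose just before it.
A pose or a line that the arm cannot do raises bot.MotionError and nothing moves.
- bot.finish_job(): hands the job in; it is judged then, once.
The state is a dict: "clock": time; "joint_positions": joint angles; "qvel": joint speeds; "effort": joint torques, N m; "ee_pos": TCP position; "tool_rot": TCP orientation; "ft_force": force on the tool from outside, world axes, zero at the start; "moment": the same for the moment, N m; "grip_width": finger opening in mm; "grip_force": force on a finger pad.
Only numpy, scipy, OpenCV 4.12 (cv2) and the standard library are available. Lean on these libraries where they do the work, as an engineer would, in place of code of your own. Each camera call takes 0.05 s, during which the arm holds its last target. There are 200 camera calls.

## Working session

There is one attempt and no reset: what is moved stays moved. The work goes in short steps, each a Python script; the robot and the scene stay as the last script left them, time stands still between calls to the robot, and variables do not carry over. Pictures are saved under pics/ and viewed, at most 10 in all, crops included, and the job is handed in when it is done.

```bash
ls; mkdir -p pics; cat > h.py <<'E'
import numpy as np, cv2
from scipy.spatial.transform import Rotation as R
from rig import bot
def rot(q): return R.from_quat([q[1],q[2],q[3],q[0]]).as_matrix()
def quat(M):
    q=R.from_matrix(M).as_quat(); return [q[3],q[0],q[1],q[2]]
def cam(name):
    s=bot.read_state(); c=bot.read_camera(name)
    f=192/np.tan(np.radians(c["fovy"])/2)
    if name=="wrist":
        T=np.eye(4);T[:3,:3]=rot(s["tool_rot"]);T[:3,3]=s["ee_pos"];M=T@np.array(c["mount"])
        Rm,e=M[:3,:3],M[:3,3]
    else: Rm,e=rot(c["attitude"]),np.array(c["eye"])
    return dict(img=c["image"],d=c["depth"],f=f,cx=c["cx"],cy=c["cy"],R=Rm,e=e)
def cloud(c):
    v,u=np.mgrid[0:384,0:512]; d=c["d"]
    P=np.stack([(u-c["cx"])/c["f"]*d,(v-c["cy"])/c["f"]*d,d],-1)
    W=P@c["R"].T+c["e"]; W[d<=0]=np.nan; return W
def proj(c,p):
    q=(np.array(p)-c["e"])@c["R"]; return q[...,:2]/q[...,2:]*c["f"]+[c["cx"],c["cy"]]
def ray(c,u,v,z):
    d=c["R"]@np.array([(u-c["cx"])/c["f"],(v-c["cy"])/c["f"],1]); return c["e"]+d*(z-c["e"][2])/d[2]
E
python3 - <<'E'
from h import *
import pickle
o={}
for n in("side","top"):
    c=cam(n);o[n]=c;print(n,c["e"],c["R"][:,2],c["f"],np.isfinite(cloud(c)[...,0]).mean())
pickle.dump(o,open("c0.pkl","wb"))
a=np.vstack([o["top"]["img"],o["side"]["img"]])
for n in o: cv2.imwrite(f"pics/{n}0.png",cv2.resize(o[n]["img"],(800,600)))
print(bot.read_state())
E
```

```text
pics
side [293.91126989 875.18331625 442.11500469] [ 0.25904763 -0.89460856 -0.36410142] 349.95929895798247 0.9922688802083334
top [ 320.4129545   -22.37459006 1529.661033  ] [ 0.15908746 -0.02043632 -0.98705295] 386.19955688969526 0.9961446126302084
{'clock': 0.1, 'joint_positions': array([-1.18959494e+00,  3.00411771e-01,  1.52151455e+00,  2.57807920e-05,
        1.32068887e+00, -6.65537954e-02]), 'qvel': array([ 0.00116939, -0.00131577, -0.00154921, -0.00107599,  0.00186383,
       -0.00101126]), 'effort': array([ 2.05978788e-03, -5.44379067e+01, -3.62370729e+01, -3.99828889e-05,
        3.08124807e-03,  3.61886649e-06]), 'ee_pos': array([ 238.0750448 , -495.59731008,  249.78199262]), 'tool_rot': array([-5.06909777e-04,  9.75044492e-01,  2.22008958e-01, -6.77696602e-05]), 'ft_force': array([ 0.50046061,  0.34199298, -0.39954272]), 'moment': array([-0.03949535,  0.01247146, -0.02042786]), 'grip_force': 0.0, 'grip_width': 85.09145362760879}
```

View pics/top0.png

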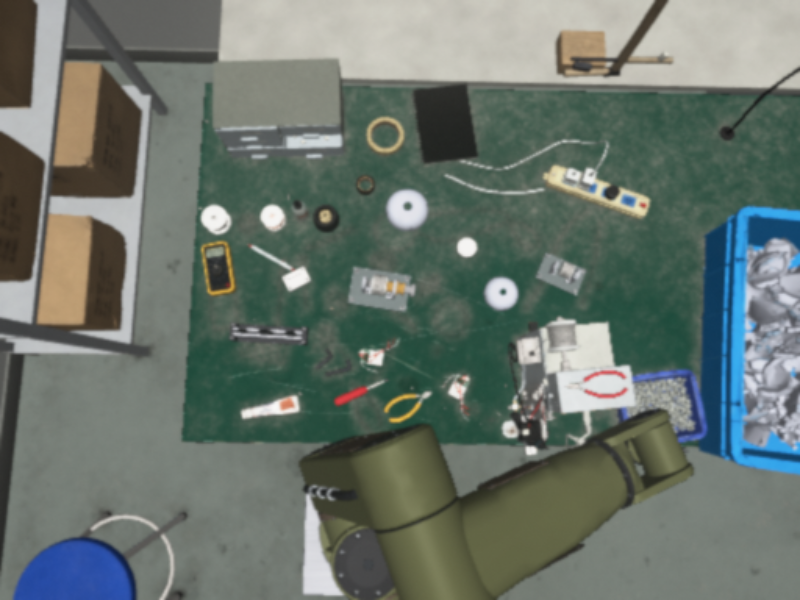

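View pics/side0.png

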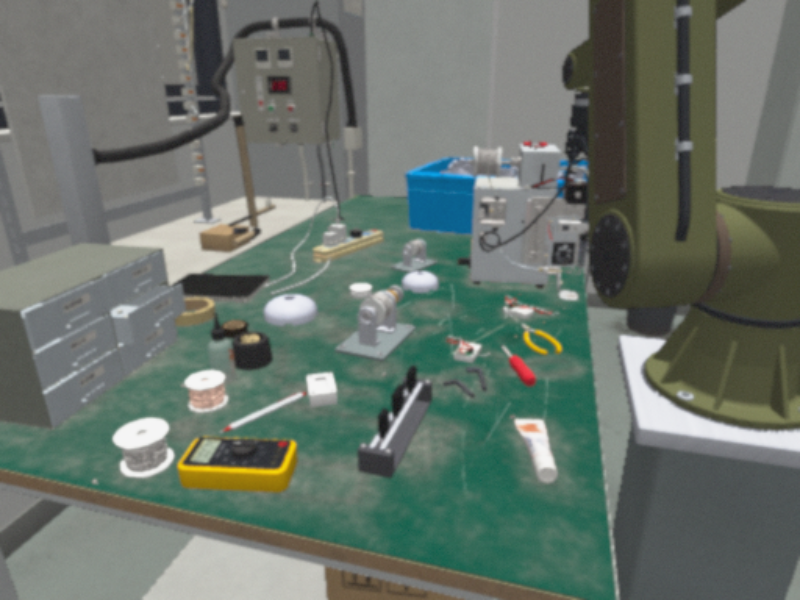

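The stand pair is: the large one at (381,288) and a smaller one at (562,272). The large base spans about 62 px × 2.5 mm ≈ 155 mm, which matches the 150 mm given. The small one is about 110 mm. The axle head points right (−y). The rack is at (268,333).

```bash
cat > a.py <<'E'
from h import *
import pickle
o=pickle.load(open("c0.pkl","rb"));c=o["top"];W=cloud(c);s=512/800
hsv=cv2.cvtColor(c["img"],cv2.COLOR_BGR2HSV)
for n,(u0,v0,u1,v1) in dict(stand=(335,255,425,320),small=(530,245,595,300),rack=(225,315,315,350)).items():
    sl=np.s_[int(v0*s):int(v1*s),int(u0*s):int(u1*s)]
    w=W[sl];h=hsv[sl]
    m=((h[...,1]<70) if n!="rack" else (w[...,2]>12))&np.isfinite(w[...,0])
    m=m&(w[...,2]<200)
    k=cv2.connectedComponentsWithStats(m.astype(np.uint8))
    i=1+np.argmax(k[2][1:,4]); p=w[k[1]==i]
    low=p[p[:,2]<20] if n!="rack" else p
    print(n,len(p),"z pct",np.percentile(p[:,2],[2,20,50,90,99]).round(1),"bench",np.nanmedian(w[...,2][h[...,1]>100]).round(1))
    print(cv2.minAreaRect(low[:,:2].astype(np.float32)),cv2.minAreaRect(p[:,:2].astype(np.float32)))
    hi=p[p[:,2]>75]; 
    if n=="stand": print(np.c_[hi].round(0)[::4])
E
python3 a.py
python3 - <<'E'
from h import *
import pickle
o=pickle.load(open("c0.pkl","rb"))
a=o["top"]["img"][150:220,140:390];b=o["side"]["img"][160:310,200:300]
cv2.imwrite("pics/crop1.png",cv2.resize(a,None,fx=3.2,fy=3.2,interpolation=cv2.INTER_CUBIC))
cv2.imwrite("pics/crop2.png",cv2.resize(b,None,fx=4,fy=4,interpolation=cv2.INTER_CUBIC))
E
```

```text
stand 1624 z pct [-5.  -0.5  5.4 77.9 91.8] bench 1.6
((597.8809814453125, -12.791961669921875), (166.10536193847656, 230.06590270996094), 0.6737327575683594) ((597.8809814453125, -12.791961669921875), (166.10536193847656, 230.06590270996094), 0.6737327575683594)
[[608.   1.  83.]
 [609. -14.  79.]
 [604.  -7.  87.]
 [604. -22.  85.]
 [601.  24.  82.]
 [599.  -7.  90.]
 [600. -22.  87.]
 [596.  23.  83.]
 [596.  -3.  85.]
 [596. -19.  91.]
 [598. -49.  80.]
 [593.  16.  80.]
 [591.  -7.  94.]
 [592. -22.  88.]
 [594. -49.  84.]
 [588.  23.  84.]
 [588.   0.  90.]
 [587. -15.  95.]
 [590. -30.  79.]
 [586.  27.  76.]
 [586.   8.  76.]
 [584.  -7.  90.]
 [584. -22.  90.]
 [586. -53.  83.]
 [581.  27.  80.]
 [579.  -7.  95.]
 [581. -23.  89.]
 [582. -49.  84.]
 [583. -91.  83.]
 [576.   8.  89.]
 [577.  -7.  88.]
 [577. -23.  86.]
 [578. -49.  84.]
 [579. -84.  81.]
 [573.   8.  86.]
 [573.  -7.  87.]
 [573. -23.  86.]
 [575. -53.  79.]
 [576. -91.  80.]
 [570.   4.  83.]
 [570. -11.  79.]
 [570. -26.  85.]
 [572. -76.  75.]
 [571. -95.  83.]
 [566. -15.  81.]
 [568. -46.  77.]
 [568. -95.  79.]
 [561. -88.  76.]]
small 1088 z pct [-5.5 -0.8  3.9 46.5 71.5] bench -0.1
((643.2451171875, -485.997314453125), (148.50706481933594, 171.49752807617188), 0.5637208819389343) ((643.2451171875, -485.997314453125), (148.50706481933594, 171.49752807617188), 0.5637208819389343)
rack 276 z pct [18.8 31.7 35.9 68.2 74. ] bench 0.2
((468.1201171875, 260.8760986328125), (189.5487060546875, 43.49020004272461), 86.9041748046875) ((468.1201171875, 260.8760986328125), (189.5487060546875, 43.49020004272461), 86.9041748046875)
```

View pics/crop1.png

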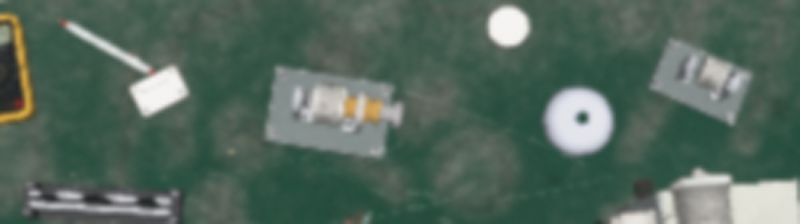

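The crop confirms the large stand: reel between cheeks, brass sleeve and steel head pointing right at about (395,112). The rack centre is at about (468,261) and measures 190×43 mm, as it should. Next I look from near with the wrist camera.

```bash
python3 - <<'E'
from h import *
import pickle
def down(a): # tool x at angle a
    x=np.array([np.cos(a),np.sin(a),0]);z=np.array([0,0,-1.]);return quat(np.c_[x,np.cross(z,x),z])
print(bot.read_camera("wrist")["mount"])
q=down(np.pi/2-.15)
bot.servo_line([238,-495,330],speed=250)
print(bot.ik([575,-60,330],q))
bot.move_to([575,-60,330],q)
c=cam("wrist");pickle.dump(c,open("w1.pkl","wb"));print(c["e"],c["R"],c["f"],bot.read_state()["ee_pos"],bot.read_state()["clock"])
q=down(np.pi/2)
bot.move_to([468,200,330],q)
d=cam("wrist");pickle.dump(d,open("w2.pkl","wb"));print(d["e"],bot.read_state()["clock"])
cv2.imwrite("pics/w1.png",c["img"]);cv2.imwrite("pics/w2.png",d["img"])
E
cat >> h.py <<'E'
def down(a): # tool x at angle a
    x=np.array([np.cos(a),np.sin(a),0]);z=np.array([0,0,-1.]);return quat(np.c_[x,np.cross(z,x),z])
E
```

```text
[[-4.81872283e-04 -9.50221722e-01 -3.11574142e-01  7.94393912e+01]
 [ 9.99999635e-01 -2.38191152e-04 -8.20150540e-04 -1.17589368e+00]
 [ 7.05110655e-04 -3.11574424e-01  9.50221491e-01 -1.23108705e+02]
 [ 0.00000000e+00  0.00000000e+00  0.00000000e+00  1.00000000e+00]]
[-1.67322359e-01  3.18447149e-01  1.31372716e+00 -4.44089210e-16
  1.50941834e+00 -1.73223591e-02]
[586.0869      18.94971179 453.05042752] [[ 0.98848895 -0.1434825  -0.04798309]
 [-0.15128972 -0.9395594  -0.30714746]
 [-0.00101268  0.31087121 -0.9504515 ]] 345.1084650326059 [574.88766375 -60.88387668 329.97948323] 2.65
[467.77295576 279.9578794  453.09121486] 3.7833
```

View pics/w1.png

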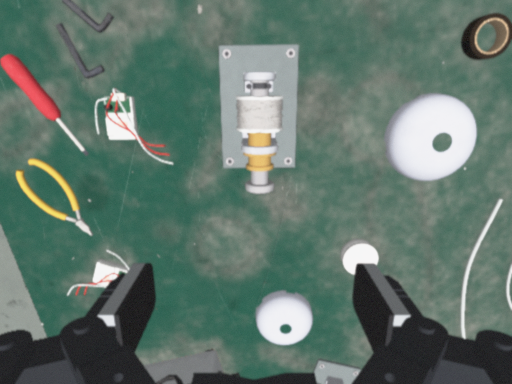

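View pics/w2.png

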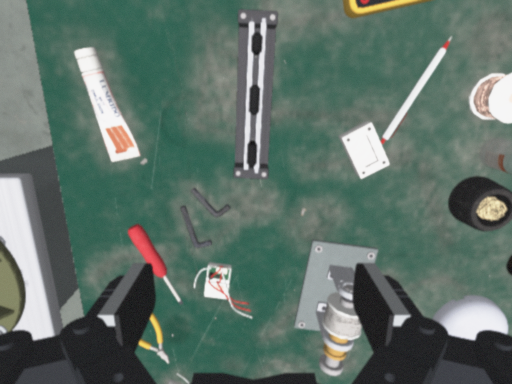

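w1 shows the stand base with corners at about (220,45), (298,45), (297,167) and (223,167), and the head at (260,187). w2 shows the rack from (257,10) to (251,178), with retainers at (257,43), (254,100) and (252,153). The middle-sized one has to be measured.

```bash
cat > b.py <<'E'
from h import *
import pickle
c=pickle.load(open("w1.pkl","rb"));W=cloud(c)
h=cv2.cvtColor(c["img"],cv2.COLOR_BGR2HSV)
print("base hsv",h[60,250],h[100,205], "depth z base",W[60,240],W[100,205])
m=np.zeros((384,512),np.uint8);m[30:180,205:315]=(h[30:180,205:315,1]<60)
m=cv2.morphologyEx(m,cv2.MORPH_OPEN,np.ones((3,3)))
# edge-by-edge: rows/cols of base
L=[];Rr=[];T=[];B=[]
for v in range(55,160,3):
    u=np.flatnonzero(m[v]); L.append(ray(c,u[0]-.5,v,8));Rr.append(ray(c,u[-1]+.5,v,8))
for u in list(range(226,242,2))+list(range(278,290,2)):
    v=np.flatnonzero(m[:,u]);T.append(ray(c,u,v[0]-.5,8));B.append(ray(c,u,v[-1]+.5,8))
def line(P,ax): # robust fit
    P=np.array(P)[:,:2].astype(np.float32);vx,vy,x,y=cv2.fitLine(P,cv2.DIST_HUBER,0,.01,.01).ravel()
    return np.array([vx,vy])*np.sign([vx,vy][ax]),np.array([x,y])
ls=[line(L,1),line(Rr,1),line(T,0),line(B,0)]
for d,p in ls: print("dir",d.round(4),"pt",p.round(1))
def inter(a,b): t=np.linalg.solve(np.c_[a[0],-b[0]],b[1]-a[1]);return a[1]+t[0]*a[0]
C=[inter(ls[i],ls[j]) for i,j in((0,2),(1,2),(1,3),(0,3))]
print("corners",np.round(C,1),[np.linalg.norm(C[i]-C[(i+1)%4]).round(1) for i in range(4)])
O=np.mean(C,0);Y=(C[0]+C[1]-C[2]-C[3]);Y/=np.linalg.norm(Y);X=np.array([Y[1],-Y[0]])
print("stand O",O,"Y",Y,"psi",np.arctan2(-Y[0],Y[1]))
# axle silhouettes in stand frame
S=W.copy();S[...,0]=(W[...,:2]-O)@X;S[...,1]=(W[...,:2]-O)@Y
k=(abs(S[...,0])<45)&(abs(S[...,1])<140)&(S[...,2]>55)
P=S[k]
for y in range(-115,60,5):
    p=P[(P[:,1]>=y)&(P[:,1]<y+5)]
    if len(p)>2: print(y,len(p),"x",p[:,0].min().round(1),p[:,0].max().round(1),np.median(p[:,0]).round(1),"zmax",np.percentile(p[:,2],90).round(1))
pickle.dump((O,X,Y),open("stand.pkl","wb"))
# rack
d=pickle.load(open("w2.pkl","rb"));W=cloud(d)
sub=np.zeros((384,512),bool);sub[5:185,225:285]=1
rp=W[sub&(W[...,2]>20)&(W[...,2]<45)]
print("rack rect",cv2.minAreaRect(rp[:,:2].astype(np.float32)))
hi=(sub&(W[...,2]>52)).astype(np.uint8)
n,lab,st,ce=cv2.connectedComponentsWithStats(hi)
for i in range(1,n):
    if st[i,4]>20:
        p=W[lab==i];print(ce[i].round(1),st[i],cv2.minAreaRect(p[:,:2].astype(np.float32)),"z",np.percentile(p[:,2],[50,95]))
        # colour: dark blob
E
python3 b.py
```

```text
base hsv [ 90  13 174] [ 80  98 109] depth z base [573.84955523  49.78311521   8.99700269] [522.34958577  10.71382661   1.17797077]
dir [0.2387 0.9711] pt [539.1  10.5]
dir [0.0969 0.9953] pt [656.7 -19.4]
dir [ 0.9238 -0.3828] pt [595.2  73.6]
dir [ 0.934  -0.3571] pt [571.9 -91.6]
corners [[ 558.4   88.9]
 [ 663.1   45.5]
 [ 646.9 -120.3]
 [ 519.   -71.4]] [np.float32(113.3), np.float32(166.6), np.float32(137.0), np.float32(165.0)]
stand O [596.8286   -14.340534] Y [0.16792536 0.98579973] psi -0.16872478
-90 9 x -22.2 -0.5 -15.3 zmax 79.3
-85 109 x -24.7 8.0 -8.6 zmax 81.3
-80 185 x -24.8 7.8 -7.6 zmax 80.6
-75 69 x -17.9 0.6 -8.7 zmax 74.8
-70 75 x -18.0 0.5 -8.8 zmax 75.1
-65 54 x -18.0 0.3 -8.4 zmax 74.7
-60 373 x -23.9 28.4 27.7 zmax 350.7
-55 485 x -22.6 37.5 27.7 zmax 353.8
-50 934 x -21.6 44.9 27.9 zmax 376.7
-45 2007 x -30.8 45.0 38.6 zmax 377.0
-40 4628 x -30.7 45.0 28.8 zmax 385.3
-35 2945 x -45.0 44.9 15.4 zmax 392.2
-30 112 x -21.9 20.3 -8.7 zmax 78.0
-25 104 x -21.9 2.5 -9.8 zmax 77.6
-20 93 x -35.0 15.3 -12.1 zmax 89.0
-15 230 x -35.2 15.6 -9.7 zmax 89.9
-10 220 x -34
[... 272 characters left out ...]
0 78 x -20.5 -1.4 -11.0 zmax 73.6
35 166 x -28.0 4.9 -12.2 zmax 81.7
40 124 x -28.0 4.6 -9.8 zmax 81.3
rack rect ((467.4169921875, 262.8529968261719), (190.3564453125, 44.000362396240234), 87.34562683105469)
[256.2  43.1] [251  32  12  23 222] ((470.50421142578125, 321.5577697753906), (20.090106964111328, 11.348962783813477), 89.74900817871094) z [68.36553217 70.28689765]
[253.8  99.7] [248  85  12  31 304] ((467.659423828125, 264.5708312988281), (31.34681510925293, 11.529829978942871), 87.1883316040039) z [68.64952214 70.39149478]
[251.5 154.4] [246 143  11  24 223] ((464.35797119140625, 204.77069091796875), (25.256431579589844, 11.453673362731934), 89.904296875) z [68.44175353 70.34772005]
```

The retainers measure 20.1, 31.3 and 25.3 mm wide, so the middle-sized one is the nearest, at (464.4,204.8), pixel (251,154). The base rectangle came out at 113–137 × 166 mm, which is wrong because the mask took in bench. I'll refit using depth.

```bash
cat > s.py <<'E'
from h import *
import pickle,sys
c=pickle.load(open(sys.argv[1],"rb"));W=cloud(c)
O,X,Y=pickle.load(open("stand.pkl","rb"))
h=cv2.cvtColor(c["img"],cv2.COLOR_BGR2HSV)
for it in range(2):
    S=W.copy();S[...,0]=(W[...,:2]-O)@X;S[...,1]=(W[...,:2]-O)@Y
    near=(abs(S[...,0])<75)&(abs(S[...,1])<105)
    b=near&(S[...,2]>4.5)&(S[...,2]<14)&(h[...,1]<50)
    b=cv2.morphologyEx(b.astype(np.uint8),cv2.MORPH_OPEN,np.ones((3,3)))>0
    n,lab,st,_=cv2.connectedComponentsWithStats(b.astype(np.uint8));b=lab==1+np.argmax(st[1:,4])
    r=cv2.minAreaRect(W[b][:,:2].astype(np.float32));print("base rect",r,"z",np.median(W[b][:,2]))
    mids=[]
    for y in np.arange(-110,80,3):
        p=S[(abs(S[...,0])<35)&(S[...,1]>=y)&(S[...,1]<y+3)&(S[...,2]>68)&(S[...,2]<110)]
        if len(p)>6:
            w=np.ptp(p[:,0]);zt=np.percentile(p[:,2],90)
            if it: print(round(y,1),len(p),"mid",((p[:,0].min()+p[:,0].max())/2).round(1),"w",w.round(1),"z",zt.round(1))
            if w<17 and 70<zt<79 : mids.append((y+1.5,(p[:,0].min()+p[:,0].max())/2))
    mids=np.array(mids);k=np.polyfit(mids[:,0],mids[:,1],1);print(k)
    if it==0:
        O=O+X*k[1];Y2=Y+X*k[0];Y=Y2/np.linalg.norm(Y2);X=np.array([Y[1],-Y[0]])
print("O",O,"Y",Y,"psi",np.arctan2(-Y[0],Y[1]))
p=S[(abs(S[...,0])<22)&(S[...,2]>78)&(S[...,2]<84)&(S[...,1]>28)&(S[...,1]<50)];print("far cheek y",np.percentile(p[:,1],[2,98]))
p=S[(abs(S[...,0])<22)&(S[...,2]>82)&(S[...,2]<88)&(S[...,1]<-24)&(S[...,1]>-60)];print("near cheek y",np.percentile(p[:,1],[2,98]),len(p))
p=S[(abs(S[...,0])<10)&(S[...,2]>88.5)&(S[...,2]<94)];print("reel y",np.percentile(p[:,1],[2,98]))
pickle.dump((O,X,Y),open("stand1.pkl","wb"))
E
python3 s.py w1.pkl
```

```text
base rect ((587.0767822265625, -10.68695068359375), (149.88909912109375, 96.0854721069336), 81.76271057128906) z 7.66020542062347
[ -0.02562631 -10.0887341 ]
base rect ((587.0767822265625, -10.68695068359375), (149.88909912109375, 96.0854721069336), 81.76271057128906) z 7.66020542062347
-86 47 mid -0.5 w 30.0 z 81.2
-83 66 mid 0.2 w 31.2 z 81.3
-80 96 mid 0.2 w 31.2 z 81.5
-77 70 mid -0.5 w 29.9 z 79.1
-74 43 mid -0.4 w 18.5 z 74.9
-71 40 mid -0.4 w 18.4 z 75.2
-68 43 mid -0.4 w 18.4 z 75.0
-65 41 mid -0.4 w 18.3 z 74.5
-62 25 mid -0.4 w 22.4 z 80.3
-59 74 mid -0.4 w 29.6 z 80.3
-56 77 mid -0.4 w 29.5 z 79.9
-53 58 mid -0.3 w 24.9 z 78.2
-50 53 mid 0.3 w 23.7 z 77.9
-47 46 mid -0.3 w 22.4 z 77.4
-44 67 mid -0.3 w 35.9 z 83.4
-41 80 mid -0.3 w 37.9 z 85.0
-38 102 mid -0.3 w 40.2 z 85.5
-35 138 mid -0.2 w 40.3 z 84.8
-32 66 mid -1.0 w 27.4 z 78.0
-29 64 mid -0.2 w 24.4 z 77.8
-26 65 mid -0.2 w 24.4 z 77.7
-23 62 mid -0.2 w 24.3 z 77.5
-20 47 mid -0.2 w 24.2 z 78.0
-17 91 mid -0.2 w 50.4 z 90.7
-14 136 mid 0.4 w 49.2 z 89.7
-11 132 mid -0.2 w 47.9 z 89.5
-8 130 mid -0.2 w 47.7 z 89.3
-5 131 mid -0.2 w 47.7 z 89.4
-2 131 mid -0.2 w 47.5 z 89.8
1 132 mid -0.1 w 47.4 z 88.7
4 135 mid 0.4 w 48.3 z 89.2
7 134 mid -0.2 w 47.1 z 89.4
10 134 mid -0.1 w 47.0 z 89.4
13 135 mid -0.1 w 46.9 z 89.2
16 139 mid 0.5 w 50.2 z 90.3
19 80 mid -0.2 w 48.7 z 90.0
22 51 mid -0.6 w 18.1 z 74.9
25 49 mid -0.6 w 18.0 z 75.0
28 36 mid 0.0 w 12.7 z 72.5
31 41 mid 0.0 w 14.8 z 73.4
34 64 mid -0.6 w 30.4 z 79.9
37 110 mid 0.0 w 31.5 z 82.0
40 99 mid 0.0 w 31.4 z 81.5
43 22 mid 0.6 w 30.3 z 79.9
[ 0.00650376 -0.19157193]
O [586.88314193 -12.64637993] Y [0.14261613 0.98977808] psi -0.1431040617562338
far cheek y [36.09661952 43.83897393]
near cheek y [-43.04845046 -32.1041221 ] 189
reel y [-15.21563785  19.75477877]
```

The base rectangle now measures 149.9×96.1 mm, with centre (587.1,−10.7) and ψ=−0.1438. The axle line passes within 0.1 mm of the centre. The head face is at stand y≈−88. Pushing now.

```bash
cat >> h.py <<'E'
PSI=-0.1438;SO=np.array([587.08,-10.69]);SX=np.array([np.cos(PSI),np.sin(PSI)]);SY=np.array([-np.sin(PSI),np.cos(PSI)])
def st(x,y,z): return list(SO+SX*x+SY*y)+[z]
def tost(p): p=np.array(p);return np.array([(p[:2]-SO)@SX,(p[:2]-SO)@SY,p[2]])
E
python3 - <<'E'
from h import *
import pickle
q=down(np.pi/2+PSI)
bot.move_to(st(0,-125,140),q)
bot.move_gripper(0,60)
bot.servo_line(st(0,-125,72),speed=120)
s=bot.read_state();print(tost(s["ee_pos"]),s["ft_force"],s["grip_width"],bot.tip_reach)
r=bot.servo_line(st(0,-40,72),speed=45,until_force=32)
s=bot.read_state();print(r,tost(s["ee_pos"]),s["ft_force"],s["clock"])
bot.dwell(0.3);s=bot.read_state();print(tost(s["ee_pos"]),s["ft_force"])
p=tost(s["ee_pos"])
r=bot.servo_line(st(0,p[1]+8,72),speed=15,until_force=25)
s=bot.read_state();print(r,tost(s["ee_pos"]),s["ft_force"],s["clock"])
bot.servo_line(st(0,-120,72),speed=120)
bot.servo_line(st(0,-120,300),speed=250)
bot.move_to(st(0,-60,330),q)
c=cam("wrist");pickle.dump(c,open("w3.pkl","wb"));cv2.imwrite("pics/w3.png",cv2.resize(c["img"][20:220,180:340],None,fx=3,fy=3,interpolation=cv2.INTER_CUBIC))
print(bot.read_state()["clock"])
E
python3 s.py w3.pkl
```

```text
[   0.35156371 -125.04714548   72.62435559] [ 0.52768328 -0.7597372   0.3825183 ] 0.36308506459014334 19.0
True [ 1.18639520e-02 -7.17482932e+01  7.19514293e+01] [-0.92043453 -8.21382334  3.3631359 ] 7.9417
[ 1.36099240e-02 -7.17923993e+01  7.19523924e+01] [-1.07703014 -6.26388867  2.69778145]
True [ 3.07292827e-03 -7.18107132e+01  7.19329114e+01] [-0.45229486 -5.32269549  3.09509649] 8.55
10.5833
base rect ((558.8729248046875, -6.676719665527344), (149.14089965820312, 39.280029296875), 81.619384765625) z 7.698774600376169
[-0.38399646 11.19056524]
base rect ((617.1770629882812, -15.105384826660156), (150.0723114013672, 38.41301727294922), 83.81507873535156) z 7.638187347940345
-50 21 mid -28.6 w 10.9 z 78.8
-47 32 mid -28.3 w 12.6 z 80.7
-44 34 mid -28.4 w 13.2 z 80.9
-41 36 mid -26.4 w 17.0 z 80.7
-38 38 mid -24.6 w 20.5 z 80.1
-35 48 mid -24.1 w 21.0 z 83.1
-32 54 mid -23.7 w 22.2 z 85.2
-29 62 mid -24.0 w 21.4 z 85.8
-26 53 mid -26.7 w 16.5 z 85.6
-23 46 mid -26.2 w 17.6 z 83.5
-20 50 mid -25.5 w 18.3 z 78.0
-17 55 mid -18.3 w 33.3 z 77.8
-14 74 mid -17.6 w 34.8 z 83.7
-11 81 mid
[... 398 characters left out ...]
8.4 w 32.5 z 87.4
31 72 mid -18.1 w 33.7 z 81.1
34 59 mid -6.6 w 26.1 z 75.2
37 78 mid -5.2 w 26.9 z 77.3
40 81 mid -4.3 w 26.8 z 80.6
43 76 mid -5.1 w 27.5 z 81.8
46 78 mid -9.0 w 25.7 z 81.3
49 78 mid -7.9 w 26.7 z 79.0
52 66 mid -7.4 w 27.0 z 75.1
55 59 mid -2.7 w 18.7 z 74.7
58 49 mid -2.9 w 16.4 z 75.1
61 50 mid -0.5 w 19.2 z 73.0
64 54 mid 2.0 w 16.5 z 74.2
67 60 mid 2.0 w 18.4 z 74.9
70 58 mid 2.6 w 18.4 z 74.6
73 45 mid 2.5 w 16.2 z 74.3
76 14 mid -1.0 w 7.5 z 72.1
[  0.24220989 -16.67211167]
O [607.86026947 -16.21971388] Y [-0.19662036  0.9804797 ] psi 0.1979097989407166
far cheek y [39.46800205 49.57629453]
near cheek y [-28.64656248 -26.28333508] 5
reel y [11.04695374 24.8419485 ]
```

View pics/w3.png

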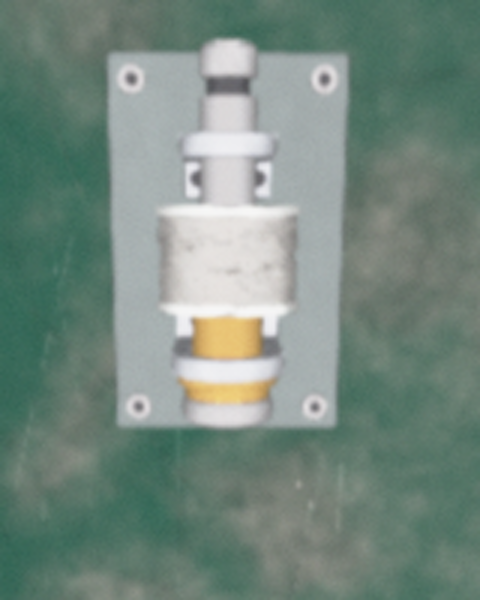

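The view shows the head seated against the brass flange and the flange on the washer. The groove shows at crop (228,85), beyond the far cheek at (228,145). A second 25 N push gave no further motion, so both are home. Now I measure the groove in the fixed stand frame.

```bash
python3 - <<'E'
from h import *
import pickle
c=pickle.load(open("w3.pkl","rb"));W=cloud(c)
S=np.stack([(W[...,:2]-SO)@SX,(W[...,:2]-SO)@SY,W[...,2]],-1)
for y in np.arange(-76,90,2.):
    if -44<y<36: continue
    p=S[(abs(S[...,0])<30)&(S[...,1]>=y)&(S[...,1]<y+2)&(S[...,2]>55)&(S[...,2]<110)]
    if len(p)>4: print(y,len(p),p[:,0].min().round(1),p[:,0].max().round(1),"z",np.percentile(p[:,2],95).round(1))
# dark stripe of the groove along the axis
g=cv2.cvtColor(c["img"],cv2.COLOR_BGR2GRAY)
ys=np.arange(38,75,1.)
for y in ys:
    u=proj(c,np.array([st(x,y,72.5) for x in (-3,0,3)]));print(y,[int(g[int(round(b)),int(round(a))]) for a,b in u],end=" ")
E
```

```text
-62.0 8 -10.3 9.8 z 78.4
-60.0 27 -16.1 13.3 z 81.0
-58.0 47 -16.0 16.8 z 81.4
-56.0 58 -16.0 16.8 z 82.1
-54.0 51 -16.0 16.8 z 82.2
-52.0 63 -16.1 16.7 z 81.5
-50.0 45 -14.8 15.5 z 81.3
-48.0 55 -14.7 15.5 z 80.6
-46.0 35 -16.9 17.5 z 83.9
-44.0 58 -18.0 18.8 z 83.9
36.0 71 -16.1 16.3 z 82.1
38.0 67 -16.1 16.2 z 81.9
40.0 59 -16.2 16.3 z 81.2
42.0 33 -9.9 10.0 z 75.5
44.0 41 -9.9 10.0 z 75.1
46.0 43 -9.9 9.9 z 75.3
48.0 41 -9.8 9.9 z 75.6
50.0 40 -9.8 9.9 z 74.7
52.0 36 -9.8 9.9 z 75.6
54.0 28 -6.7 6.7 z 72.9
56.0 27 -6.7 6.7 z 73.2
58.0 41 -8.7 8.8 z 74.0
60.0 44 -9.7 9.8 z 75.0
62.0 42 -9.8 9.8 z 74.8
64.0 42 -9.8 9.7 z 75.1
66.0 40 -9.7 9.7 z 74.8
68.0 38 -9.7 9.7 z 74.4
70.0 12 -6.6 6.6 z 72.8
38.0 [238, 238, 238] 39.0 [238, 237, 237] 40.0 [237, 237, 237] 41.0 [234, 235, 234] 42.0 [224, 224, 222] 43.0 [215, 215, 215] 44.0 [215, 216, 216] 45.0 [216, 216, 217] 46.0 [217, 217, 216] 47.0 [216, 217, 217] 48.0 [217, 217, 217] 49.0 [216, 216, 216] 50.0 [217, 217, 217] 51.0 [215, 217, 218] 52.0 [215, 215, 217] 53.0 [200, 215, 214] 54.0 [158, 158, 157] 55.0 [117, 119, 116] 56.0 [105, 104, 104] 57.0 [103, 103, 104] 58.0 [105, 104, 103] 59.0 [117, 112, 114] 60.0 [156, 143, 150] 61.0 [200, 195, 192] 62.0 [218, 218, 217] 63.0 [220, 223, 219] 64.0 [220, 224, 219] 65.0 [221, 223, 221] 66.0 [221, 224, 224] 67.0 [220, 225, 225] 68.0 [219, 224, 221] 69.0 [214, 222, 211] 70.0 [205, 217, 204] 71.0 [175, 179, 173] 72.0 [124, 122, 120] 73.0 [98, 94, 90] 74.0 [95, 93, 90]
```

The groove is dark from y=54 to 60. The pin end is at 71, and 71−14 gives 57. The contact face at −60.8+117 gives 56.2. I use 56.7. Now fetching the middle retainer.

```bash
python3 - <<'E'
from h import *
q=down(np.pi/2-0.049); x,y=464.36,204.77
bot.move_gripper(40,100)
bot.move_to([x,y,130],q)
bot.servo_line([x,y,63],speed=80,until_force=15)
s=bot.read_state();print(s["ee_pos"],s["ft_force"])
bot.move_gripper(0,100)
s=bot.read_state();g=s["ee_pos"];print("grasp",g,s["grip_width"],s["grip_force"],s["ft_force"],s["clock"])
bot.servo_line([x,y,170],speed=120)
s=bot.read_state();print("lift",s["ee_pos"],s["grip_width"],s["grip_force"],s["ft_force"])
bot.move_to(st(0,56.7,165),down(PSI))
s=bot.read_state();print(tost(s["ee_pos"]),s["grip_width"],s["clock"],s["joint_positions"])
import json;json.dump(list(g),open("g.json","w"))
c=bot.read_camera("wrist");cv2.imwrite("pics/w4.png",c["image"])
E
```

```text
[464.62510475 204.86122056  63.43828433] [ 0.22067808 -0.04833503 -0.34911909]
grasp [464.6610906  204.84202594  63.49705397] 8.076325423106985 97.86978006362915 [-0.80173127 -0.90512356  4.66477924] 13.7667
lift [464.00047193 204.64252842 169.12964955] 8.224928407380103 98.29610109329224 [ 0.65717853 -1.62111768 -1.53247485]
[ -0.33030427  57.1118111  164.73412561] 7.96227759082431 16.025 [1.55524382e-02 4.81944753e-01 1.47530116e+00 1.04048094e-04
 1.18488689e+00 1.72796901e+00]
```

View pics/w4.png

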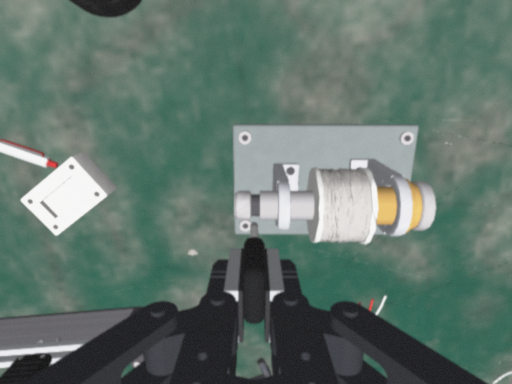

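The retainer is held between the pads, with its arm at (254,235) in line with the groove at (255,205). Now pressing down by feel.

```bash
python3 - <<'E'
from h import *
y=56.7
bot.servo_line(st(0,y,130),speed=80)
bot.dwell(.1);s=bot.read_state();print(tost(s["ee_pos"]),s["ft_force"])
r=bot.servo_line(st(0,y,112),speed=15,until_force=5)
s=bot.read_state();print(r,tost(s["ee_pos"]),s["ft_force"],s["clock"])
E
```

```text
[  0.24930622  56.72492191 130.44429623] [-0.44724318 -1.24728436 -0.46560525]
True [  0.45161099  56.64015696 120.31259353] [ 4.16719619 -1.39037682  1.75124426] 17.475
```

Contact came at 120.3, against about 119.3 expected over the groove and 122 beside it. There is a +x side force, so the retainer sits slightly toward −x. I shift +1 mm and touch again.

```bash
python3 - <<'E'
from h import *
y=56.7
for x in (1.2,2.0):
    bot.servo_line(st(x,y,124),speed=30); bot.dwell(.15)
    s=bot.read_state();f0=s["ft_force"];print(tost(s["ee_pos"]),f0)
    r=bot.servo_line(st(x,y,112),speed=12,until_force=6)
    s=bot.read_state();f=s["ft_force"]-f0;print(x,r,tost(s["ee_pos"]),f,s["clock"])
    if f[0]<0.3*abs(f[2]): break
E
```

```text
[  1.00461644  56.68902497 123.766521  ] [ 0.91867657 -0.08278425 -0.92724193]
1.2 True [  1.97992684  56.75102046 118.80057937] [2.53317913 1.77298423 4.31909304] 18.4917
[  1.80099102  56.65020709 123.73927504] [-0.68013912 -0.36594706 -0.25906011]
2.0 True [  2.58167445  56.74804568 118.32345066] [0.40318016 0.94320765 6.7125992 ] 19.575
```

It is centred now: side force near zero and contact at 118.3, the groove level. Pressing in.

```bash
python3 - <<'E'
from h import *
y=56.7
r=bot.servo_line(st(2.4,y,104.5),speed=20,until_force=45)
s=bot.read_state();print(r,tost(s["ee_pos"]),s["ft_force"],s["grip_width"],s["clock"])
bot.dwell(.3)
s=bot.read_state();print(tost(s["ee_pos"]),s["ft_force"],s["moment"])
E
```

```text
False [  2.80382216  56.82104813 106.13848185] [-6.23968582 -0.35532448 19.76461994] 8.287170527844737 20.3917
[  2.80493182  56.83511662 106.17647331] [-6.87465215  0.66916086 18.99288775] [ 0.08051993  1.31198869 -0.03307152]
```

```bash
python3 - <<'E'
from h import *
import pickle
p0=bot.read_state()["ee_pos"]
r=bot.servo_line(st(2.4,56.7,101.5),speed=20,until_force=25)
s=bot.read_state();print(r,tost(s["ee_pos"]),s["ft_force"],s["clock"])
bot.servo_line(st(2.6,56.7,106.2),speed=30)
s=bot.read_state();print(tost(s["ee_pos"]),s["ft_force"])
bot.move_gripper(34)
s=bot.read_state();print(tost(s["ee_pos"]),s["ft_force"],s["grip_width"])
bot.servo_line(st(2.6,56.7,200),speed=120)
bot.move_to(st(-80,40,330),down(PSI))
c=cam("wrist");pickle.dump(c,open("w5.pkl","wb"))
W=cloud(c);S=np.stack([(W[...,:2]-SO)@SX,(W[...,:2]-SO)@SY,W[...,2]],-1)
k=(abs(S[...,0])<40)&(S[...,1]>40)&(S[...,1]<90)&(S[...,2]>100)&(S[...,2]<135)
p=S[k];print(len(p),cv2.minAreaRect(p[:,:2].astype(np.float32)),np.percentile(p[:,2],[50,95]),bot.read_state()["clock"])
u,v=map(int,proj(c,np.array(st(0,30,90))));print(u,v)
cv2.imwrite("pics/w5.png",cv2.resize(c["img"],(800,600)))
E
```

```text
True [  3.16564533  56.89716799 105.88324715] [-11.27223299  -1.52192612  20.62051366] 20.925
[  2.78348382  56.67920039 106.82645649] [-2.22763147 -0.53309223  8.78312518]
[  2.48189527  56.71406392 105.88517776] [-1.49972871  0.3509998   0.18615522] 33.662525409230575
334 ((-0.7722616195678711, 57.63814163208008), (11.365307807922363, 25.05406951904297), 89.53001403808594) [112.44811444 114.2465144 ] 23.1917
264 83
```

View pics/w5.png

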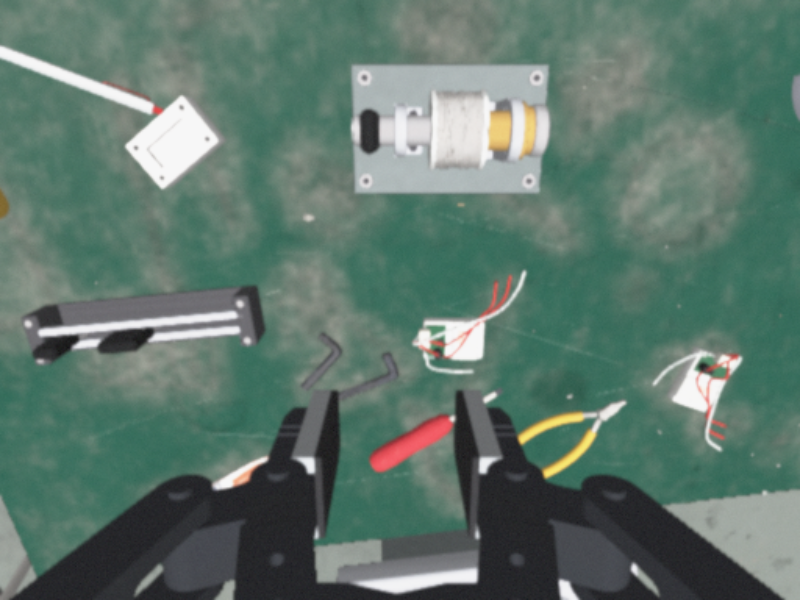

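The picture shows the retainer on the groove at (369,131), upright and square. Its top is at 114.2 mm against 114 expected when seated. The head is still against its flange at (540,130), and the other two retainers stand in the rack at (55,348) and (125,340). The gripper is clear.

```bash
python3 -c "
from rig import bot
print(bot.finish_job())"
```

```text
the job is handed in; nothing more can be done
None
```

I pushed the pin and sleeve home, snapped the middle retainer onto the groove and released it, left the other two in the rack, and handed the job in at about 23 s; no verdict came back.

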